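# Put the diagnostic lenses back on their own rest discs

## Robot

A 6-joint arm with a two-finger parallel gripper is mounted at the origin on the work surface. World frame = base frame: x ahead of the robot, y to its left, z up, the work surface at z = 0. Lengths are in m, angles in degrees, forces in N, time in s.
With the tool pointing down it reaches from about 0.325 to 1 m from the base axis. Payload 5.1 kg.
Tool frame: the origin (TCP) lies at the very end of the fingers, on their centre line; the grasp point (between the pads) lies 19 mm behind it; z points along the fingers, y is the direction in which the jaws open and shut (so a half turn about z gives the same grasp; the last joint's range is limited). The gripper opens to 85 mm and grips with 20 to 120 N. Pads are 22 mm wide; open, the fingers measure 114 mm over their backs; the gripper's body (76 mm by 85 mm) begins 54 mm behind the grasp point. The pads swing forward as they close: fully open they stand 13 mm farther back than shut.
Start: joints at [-79.847, 7.093, 94.555, -0, 78.352, -4.733], TCP at [0.167, -0.628, 0.231] pointing down, gripper open.
Joint ranges: [-149.61, 149.61], [-58.7, 133.49], [1.44, 155.28], [-77.14, 257.14], [18.33, 153.61], [-166.67, 166.67]. Speed limits (degrees/s): [147.25, 147.25, 180, 180, 180, 180].

## Interface

Orientations are given as a 3x3 rotation matrix whose columns are the frame's x, y, z axes.
In Python, from bench import observe, eyes, job gives the robot as it stands.
- The arm moves only by the shell command python3 -m jog 'ROWS' [OPENING]. ROWS is JSON, a list of rows, each a list of 4 numbers: the shift along the world's x, y, z in cm, then the turn about the world's z in degrees. In form: [[tx, ty, tz, spin], ...]. A call has 1 to 20 rows; each row shifts and turns the pose as measured when the row begins; what a row does not reach is not made up. A row lasts 1/8 s, in which the tool goes at most 62.5 mm and 10.7 degrees, less where a joint would pass 70% of its speed; a pose out of reach is approached as far as the arm can. A call is refused whole if a number of a shift passes 6.25 or a number of a turn 10.7, either way. A call with a gripper value outside its range is refused whole. OPENING is the finger opening in cm, from 0 to 8.54, set as the call begins (- or left out, the last holds). The fingers move at their own pace and stop on an object; the grip force is fixed at half the most. Time passes only in rows, so rows that do not move let the fingers close. It gives the time, the measured TCP pose, the force and the opening at its end, in the units of the state.
- observe(): the state, without advancing time (a new reading comes with each control period).
- eyes.capture(name): name is "side" or "top"; returns the picture (480x640x3 uint8, red, green, blue); there is no depth.
- eyes.get_calibration(name): a dict with "vertical_fov" (degrees; the focal length in pixels is half the picture's height over the tangent of half this angle, whatever the lens; pixels are square), "cx", "cy" (the principal point, pixels), "k1" (the pictures are not rectified: a ray, as slopes to the right and down, at radius r is drawn at 1 + k1 r^2 times it, then the intrinsics apply), "rvec" (rotation vector, rad) and "tvec" (3), from world to camera coordinates, as OpenCV has them. Camera axes: x right, y down, z forward; pixel columns grow to the right and rows downward; lengths in m; the calibration is good to about 2 mm. A picture is of the moment at which its call begins. get_calibration takes no time and is no camera call.
- job.hand_in(): hands the job in, once; it reports no verdict.
The state is a dict: "clock": time; "joint_pos": joint angles; "qvel": joint speeds; "joint_torque": joint torques, N m; "position": TCP position; "tool_rot": TCP orientation; "ft_force": force on the tool from outside, world axes, zero at the start; "torque": the same for the moment, N m; "gripper_width": opening from 0.0 (shut) to 1.0 (fully open).
Only numpy, scipy, OpenCV 4.12 (cv2) and the standard library are available. Lean on these libraries where they do the work, as an engineer would, in place of code of your own. Each camera call takes 0.05 s, during which the arm holds its last target.

## Task

The three black diagnostic lenses stand on the wrong cork rest discs: rearrange them so that each stands upright and wholly on the disc of its own size (largest lens on the largest disc, middle one on the middle disc, smallest on the smallest). Park one lens on the empty square cork tile on the way, and let go of it there; no lens may ever be put on the bare desk or tipped over. Leave the two little drop bottles and the pump bottle standing where they are.

Things in the scene. Friction and masses are not known exactly. Their poses are not given: they have to be found in the camera images.
- lens_large: the largest diagnostic lens: an upright, black, round plastic housing with thin aluminium bands, 56 mm across and 42 mm tall with plain vertical sides up to 31 mm, then a short cone with a glass top. Loose, under 0.1 kg. Origin: centre of its underside, z up along its axis; round, so its yaw has no meaning.
- lens_medium: the middle-sized diagnostic lens: an upright, black, round plastic housing with thin aluminium bands, 42 mm across and 46 mm tall with plain vertical sides up to 35 mm, then a short cone with a glass top. Loose, under 0.1 kg. Origin: centre of its underside, z up along its axis; round, so its yaw has no meaning.
- lens_small: the smallest diagnostic lens: an upright, black, round plastic housing with thin aluminium bands, 30 mm across and 52 mm tall with plain vertical sides up to 41 mm, then a short cone with a glass top. Loose, under 0.1 kg. Origin: centre of its underside, z up along its axis; round, so its yaw has no meaning.
- disc_large: the largest rest disc: a plain brown cork disc 84 mm across and 8 mm thick, fixed to the desk, flat on top. Origin: centre of its underside, on the desk (its top is 8 mm above). At the start a lens of another size stands on it.
- disc_medium: the middle-sized rest disc: a plain brown cork disc 70 mm across and 8 mm thick, fixed to the desk, flat on top. Origin: centre of its underside, on the desk (its top is 8 mm above). At the start a lens of another size stands on it.
- disc_small: the smallest rest disc: a plain brown cork disc 58 mm across and 8 mm thick, fixed to the desk, flat on top. Origin: centre of its underside, on the desk (its top is 8 mm above). At the start a lens of another size stands on it.
- tile: the parking tile: a plain brown cork square, 90 x 90 mm and 8 mm thick, fixed to the desk, flat on top, empty at the start. Origin: centre of its underside; x and y along its sides.
- drops_white: bystander, to be left alone: a white eye-drop bottle, 27 mm across and 64 mm tall, standing loose on the desk. Origin: centre of its underside.
- drops_amber: bystander, to be left alone: an amber eye-drop bottle with a black cap, 30 mm across and 58 mm tall, standing loose on the desk. Origin: centre of its underside.
- pump_bottle: bystander, to be left alone: a white hand-gel pump bottle, 50 x 68 mm in plan and 181 mm tall, its spout reaching 43 mm from its axis towards its own -x. Standing loose on the desk. Origin: centre of its underside.
Things that resemble listed ones, but are neither listed nor needed, are in the scene too. What is shaped like the lens_small but yellow is not meant.

How it is judged (in metres and radians):
On the way:
1. one of the lenses stands on the square tile, let go (((horizontal distance between lens_large and tile below 0.035 m and height (world z) of lens_large between 0.0045 and 0.0115 m and angle between lens_large's own z axis and vertical below 0.12 rad and linear speed of lens_large below 0.02 m/s and contact force between the fingers and lens_large below 0.1 N) or (horizontal distance between lens_medium and tile below 0.035 m and height (world z) of lens_medium between 0.0045 and 0.0115 m and angle between lens_medium's own z axis and vertical below 0.12 rad and linear speed of lens_medium below 0.02 m/s and contact force between the fingers and lens_medium below 0.1 N) or (horizontal distance between lens_small and tile below 0.035 m and height (world z) of lens_small between 0.0045 and 0.0115 m and angle between lens_small's own z axis and vertical below 0.12 rad and linear speed of lens_small below 0.02 m/s and contact force between the fingers and lens_small below 0.1 N))), for 0.2 s.
At the end, for the whole second after the job is handed in: Each lens stands upright (within 7 degrees) on the disc of its own size, its axis within 15 mm of the disc's centre (14 mm is just wholly on it), resting on the disc's top, released and at rest (horizontal distance between lens_large and disc_large below 0.015 m and height (world z) of lens_large between 0.0045 and 0.0115 m and angle between each of lens_large, lens_medium, lens_small's own z axis and vertical below 0.12 rad and linear speed of each of lens_large, lens_medium, lens_small below 0.02 m/s and contact force between the fingers and lens_large below 0.1 N and horizontal distance between lens_medium and disc_medium below 0.015 m and height (world z) of lens_medium between 0.0045 and 0.0115 m and contact force between the fingers and lens_medium below 0.1 N and horizontal distance between lens_small and disc_small below 0.015 m and height (world z) of lens_small between 0.0045 and 0.0115 m and contact force between the fingers and lens_small below 0.1 N); the robot touches nothing.
It fails at once if a lens tipped more than 35 degrees (angle between any of lens_large, lens_medium, lens_small's own z axis and vertical above 0.6 rad).
It fails at once if a lens put on the bare desk instead of a disc or the tile (height (world z) of any of lens_large, lens_medium, lens_small below 0.003 m).
It fails at once if a drop bottle or the pump bottle moved more than 25 mm or knocked over (distance of any of drops_white, drops_amber, pump_bottle from where it was at the start of the episode above 0.025 m or angle between any of drops_white, drops_amber, pump_bottle's own z axis and vertical above 0.5 rad).
It also fails if it takes over 99 s, if anything falls off the work surface, if the arm or the gripper's body presses on something with over 40 N, if the wrist force passes 120 N, or if a joint passes its speed limit or range.

## Working session

There is one attempt and no reset: what is moved stays moved. The work goes in short steps, Python scripts to look and compute and a shell command to move; the robot and the scene stay as the last step left them, time stands still between calls to the robot, and variables do not carry over. Pictures are saved under pics/ and viewed, and the job is handed in when it is done.

```bash
mkdir -p pics
python3 - <<'E'
from bench import observe, eyes, job
import cv2
for n in ("side","top"):
    cv2.imwrite(f"pics/{n}0.png",eyes.capture(n)[:,:,::-1]); print(eyes.get_calibration(n))
s=observe(); print(s["clock"],s["position"],s["tool_rot"],s["gripper_width"])
E
```

```text
{'vertical_fov': 53.463126809895485, 'cx': 316.61244408495793, 'cy': 239.9689492424556, 'k1': 0.01976360661096514, 'rvec': array([ 0.65383955, -2.51886857,  1.32361663]), 'tvec': array([0.49019973, 0.15257499, 0.90443058])}
{'vertical_fov': 53.665623493870804, 'cx': 310.0233154611601, 'cy': 236.48685094369984, 'k1': 0.011808331691669737, 'rvec': array([ 2.1256446 , -2.17473332,  0.18169596]), 'tvec': array([0.06219972, 0.51552418, 0.83667362])}
0.1 [ 0.16684704 -0.62762731  0.23013583] [[ 9.66441995e-01  2.56884673e-01 -3.68709602e-04]
 [ 2.56884900e-01 -9.66440084e-01  1.92684292e-03]
 [ 1.38640674e-04 -1.95689784e-03 -9.99998076e-01]] 0.9994158524298535
```

View pics/side0.png

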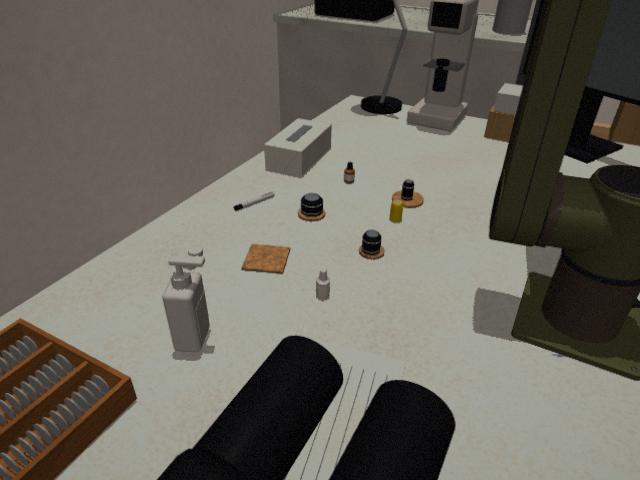

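View pics/top0.png

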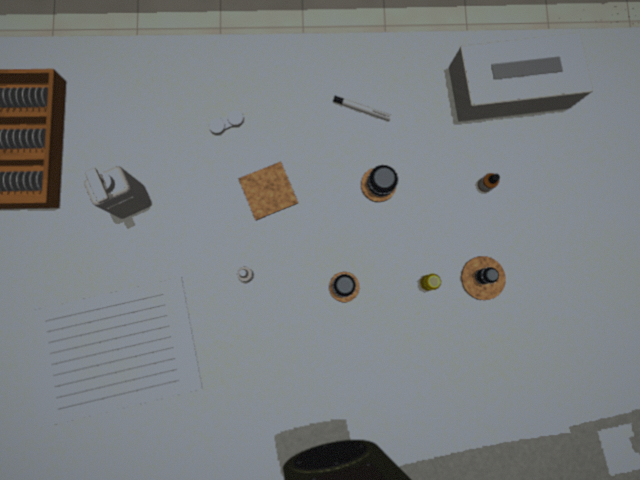

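The side view shows the layout, and the top view gives the positions. The large lens is at about (381,181) on the middle disc. The medium lens is at (344,286) on the small disc, and the small lens is at (487,275) on the large disc. The tile is at (268,191) and the yellow decoy at (430,282).

```bash
cat > h.py <<'E'
import numpy as np, cv2
from scipy.optimize import least_squares
from bench import observe, eyes
def cal(n):
    c=eyes.get_calibration(n); f=240/np.tan(np.radians(c["vertical_fov"]/2))
    R=cv2.Rodrigues(c["rvec"])[0]; t=c["tvec"]
    K=np.array([[f,0,c["cx"]],[0,f,c["cy"]],[0,0,1.]]); D=np.array([c["k1"],0,0,0,0.])
    return K,D,R,t,c["rvec"]
def cast(n,px,z):
    K,D,R,t,_=cal(n); u=cv2.undistortPoints(np.float64(px).reshape(-1,1,2),K,D).reshape(-1,2)
    d=np.c_[u,np.ones(len(u))]@R; C=-R.T@t
    return C+d*((z-C[2])/d[:,2])[:,None]
def proj(n,P):
    K,D,R,t,rv=cal(n); return cv2.projectPoints(np.float64(P).reshape(-1,1,3),rv,t,K,D)[0].reshape(-1,2)
def circ(p,r):
    f=lambda c:np.hypot(p[:,0]-c[0],p[:,1]-c[1])-r
    s=least_squares(f,p.mean(0)[:2],loss='soft_l1',f_scale=.001); return s.x,np.abs(f(s.x)).mean()
E
python3 - <<'E'
from h import *
for n in("top","side"):
    K,D,R,t,_=cal(n); print(n,"cam",-R.T@t)
im=cv2.imread("pics/top0.png"); s=cv2.imread("pics/side0.png")
a=[cv2.resize(im[y-32:y+32,x-32:x+32],(260,260),interpolation=0) for x,y in((380,183),(344,286),(483,277))]
b=[cv2.resize(s[y-32:y+32,x-32:x+32],(260,260),interpolation=0) for x,y in((311,206),(372,243),(408,192))]
cv2.imwrite("pics/crop0.png",np.vstack([np.hstack(a),np.hstack(b)]))
hsv=cv2.cvtColor(im,cv2.COLOR_BGR2HSV)
for x,y in((268,191),(344,300),(365,190),(344,286),(500,290),(340,230),(430,282)): print(x,y,hsv[y,x])
E
```

```text
top cam [0.38474595 0.06676166 0.90397465]
side cam [0.11943125 0.81473257 0.63522956]
268 191 [ 17 128 136]
344 300 [ 17 129 138]
365 190 [ 16 125 133]
344 286 [108  27  95]
500 290 [ 15 136 120]
340 230 [ 94  14 143]
430 282 [ 34  80 127]
```

View pics/crop0.png

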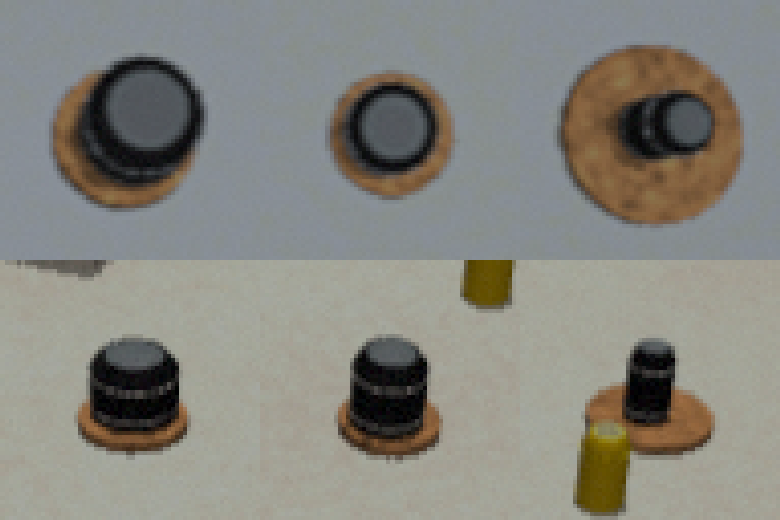

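The crops show each lens's grey glass top clearly, and the discs' outlines too. I'll find the lens axis from the glass centroid at the top height, and each disc from a circle fit to its cork rim.

```bash
cat >> h.py <<'E'
H={'large':.042,'medium':.046,'small':.052}
def cork(im):
    h=cv2.cvtColor(im,cv2.COLOR_BGR2HSV); return cv2.inRange(h,(6,75,60),(24,255,255))
def blobs(m,lo=60,hi=4000):
    n,l,st,ce=cv2.connectedComponentsWithStats(m,connectivity=4)
    return [(l==i,st[i,4],ce[i]) for i in range(1,n) if lo<st[i,4]<hi]
def glass(im,win):
    """dark housing blob in window; returns centroid of its enclosed/grey glass"""
    x,y,r=win; h=cv2.cvtColor(im,cv2.COLOR_BGR2HSV)
    m=((h[...,2]>55)&(h[...,2]<122)&(h[...,1]<70)).astype(np.uint8)*255
    b=blobs(m,20); b=[q for q in b if abs(q[2][0]-x)<r and abs(q[2][1]-y)<r]
    return [(q[1],q[2].round(1)) for q in b]
E
python3 - <<'E'
from h import *
im=cv2.imread("pics/top0.png"); m=cork(im)
cv2.imwrite("pics/cork0.png",m)
for k,(w,r) in {'medium':((378,185),.035),'small':((344,288),.029),'large':((483,278),.042),'tile':((268,191),0)}.items():
    bb=[b for b in blobs(m,100) if np.hypot(*(b[2]-w))<25]
    bb=max(bb,key=lambda b:b[1]); 
    c=max(cv2.findContours(bb[0].astype(np.uint8)*255,0,1)[0],key=len).reshape(-1,2)
    if r:
        p=cast("top",c,.008)[:,:2]; q=p[cv2.convexHull(np.float32(p),returnPoints=False).ravel()]
        print(k,bb[1],circ(p,r+0.0),circ(q,r))
    else:
        R=cv2.minAreaRect(np.float32(cast("top",c,.008)[:,:2])); print(k,R)
for k,w in {'large':(383,180,8),'medium':(344,286,8),'small':(488,275,7)}.items():
    for a,c in glass(im,w): print(k,a,c,cast("top",c,.008+H[k])[0])
E
```

```text
medium 281 (array([ 0.62509002, -0.08829545]), np.float64(0.0042208773339703215)) (array([ 0.62267783, -0.08595486]), np.float64(0.0010212235729606955))
small 266 (array([ 0.42500273, -0.01152166]), np.float64(0.0018905601827065954)) (array([ 0.4261894, -0.0103914]), np.float64(0.0010896687929916678))
large 1177 (array([ 0.43571248, -0.27546782]), np.float64(0.00158733081972983)) (array([ 0.43623943, -0.2745238 ]), np.float64(0.0008324168423198482))
tile ((0.6135808229446411, 0.1293858289718628), (0.08872178941965103, 0.08752981573343277), 21.492633819580078)
large 326 [383.9 177.2] [ 0.6236554  -0.08946235  0.05      ]
medium 209 [344.5 284.5] [ 0.42639277 -0.00880311  0.054     ]
small 101 [492.1 274.4] [ 0.43807022 -0.2725607   0.06      ]
```

View pics/cork0.png

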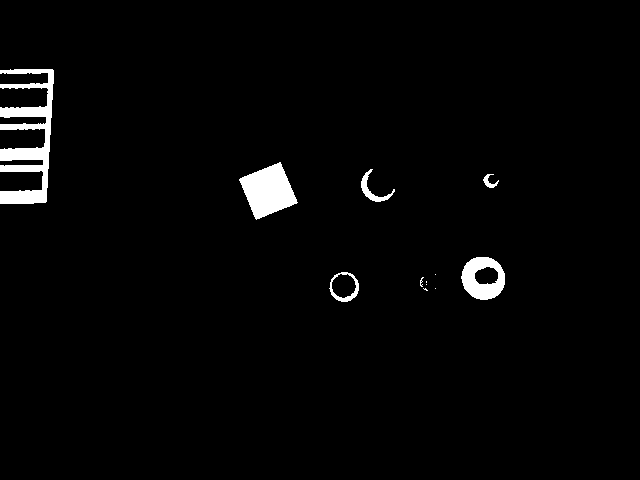

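Everything is located to within about 3 mm. The plan is large → tile, medium → middle disc, small → small disc, then large → large disc. First I move above the large lens.

```bash
python3 -m jog '[[3.8,4.5,0,0],[3.8,4.5,0,0],[3.8,4.5,0,0],[3.8,4.5,0,0],[3.8,4.5,0,0],[3.8,4.5,0,0],[3.8,4.5,0,0],[3.8,4.5,0,0],[3.8,4.5,0,0],[3.8,4.5,0,0],[3.8,4.5,0,0],[3.8,4.3,0,0],[0,0,0,0]]' 8.54
```

```text
clock: 1.72
position: [0.6307, -0.0681, 0.2227]
tool_rot: [[0.967, 0.254, -0.005], [0.254, -0.967, 0.007], [-0.003, -0.008, -1.0]]
ft_force: [0.4, -1.5, 0.4]
gripper_width: 1.0
```

```bash
python3 -m jog '[[-0.3,-1,-3,0],[-0.4,-1.1,-3,0],[0,0,-3,0],[0,0,-2,0],[0,0,0,0],[0,0,0,0],[0,0,0,0]]'
```

```text
clock: 2.6
position: [0.6224, -0.0917, 0.111]
tool_rot: [[0.967, 0.253, -0.004], [0.253, -0.967, 0.005], [-0.003, -0.006, -1.0]]
ft_force: [0.6, -0.1, 0.5]
gripper_width: 1.001
```

```bash
python3 -m jog '[[0.1,0.2,-2,0],[0,0,-2,0],[0,0,-2,0],[0,0,-1.5,0],[0,0,-1,0],[0,0,-0.6,0],[0,0,0,0],[0,0,0,0]]'
```

```text
clock: 3.6
position: [0.6236, -0.0893, 0.0141]
tool_rot: [[0.967, 0.253, -0.003], [0.253, -0.967, 0.005], [-0.002, -0.006, -1.0]]
ft_force: [-0.5, 0.1, -0.4]
gripper_width: 0.997
```

```bash
python3 -m jog '[[0,0,-0.3,0],[0,0,0,0],[0,0,0,0],[0,0,0,0],[0,0,0,0],[0,0,0,0],[0,0,0,0],[0,0,0,0]]' 4.5
python3 - <<'E'
from h import *
cv2.imwrite("pics/s1.png",cv2.resize(eyes.capture("side")[:,:,::-1][110:290,210:450],(800,600)))
E
```

```text
clock: 4.6
position: [0.6245, -0.0895, 0.0126]
tool_rot: [[0.967, 0.253, -0.001], [0.253, -0.967, 0.005], [0.0, -0.005, -1.0]]
ft_force: [-0.3, -0.1, -0.3]
gripper_width: 0.637
```

View pics/s1.png

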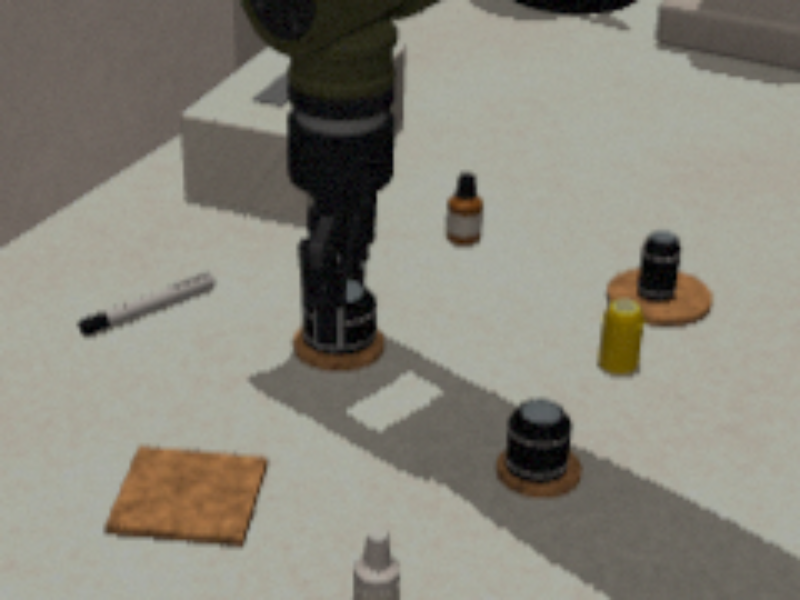

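The jaws are on the large lens and have stopped at about 54 mm, which fits its 56 mm width. Next I lift it and carry it to the tile.

```bash
python3 -m jog '[[0,0,1,0],[0,0,2,0],[0,0,2,0],[0,0,2,0],[0,0,1,0],[-0.1,2,0,0],[-0.2,3,0,0],[-0.2,3,0,0],[-0.2,3,0,0],[-0.2,3,0,0],[-0.1,3,0,0],[-0.1,2,0,0],[0,1,0,0],[0,0,0,0],[0,0,0,0],[0,0,0,0]]'
```

```text
clock: 6.65
position: [0.6082, 0.1227, 0.0954]
tool_rot: [[0.967, 0.254, -0.007], [0.254, -0.967, 0.005], [-0.005, -0.006, -1.0]]
ft_force: [0.3, 0.0, -1.0]
gripper_width: 0.634
```

```bash
python3 -m jog '[[0.3,0.4,-1,0],[0.2,0.3,-2,0],[0,0,-2,0],[0,0,-1,0],[0,0,-0.7,0],[0,0,-0.5,0],[0,0,0,0],[0,0,0,0]]'
```

```text
clock: 7.65
position: [0.6128, 0.1287, 0.017]
tool_rot: [[0.968, 0.252, -0.009], [0.252, -0.968, 0.004], [-0.007, -0.007, -1.0]]
ft_force: [0.4, 0.4, 0.0]
gripper_width: 0.634
```

```bash
python3 -m jog '[[0,0,-0.2,0],[0,0,-0.2,0],[0,0,0,0],[0,0,0,0]]'
```

```text
clock: 8.15
position: [0.6139, 0.1289, 0.0142]
tool_rot: [[0.968, 0.252, -0.006], [0.252, -0.968, 0.005], [-0.005, -0.006, -1.0]]
ft_force: [0.8, -0.7, -0.6]
gripper_width: 0.636
```

```bash
python3 -m jog '[[0,0,-0.15,0],[0,0,0,0],[0,0,0,0]]'; python3 -m jog '[[0,0,0,0],[0,0,0,0],[0,0,0,0],[0,0,0,0],[0,0,0,0]]' 8.5
```

```text
clock: 8.52
position: [0.6139, 0.1289, 0.0127]
tool_rot: [[0.968, 0.252, -0.006], [0.252, -0.968, 0.005], [-0.005, -0.006, -1.0]]
ft_force: [-0.6, -0.0, -1.0]
gripper_width: 0.637
clock: 9.15
position: [0.6143, 0.129, 0.0132]
tool_rot: [[0.968, 0.252, -0.005], [0.252, -0.968, 0.005], [-0.004, -0.006, -1.0]]
ft_force: [-0.1, -0.5, 0.2]
gripper_width: 0.996
```

Released. I'll rise, move over beside the medium lens, and look.

```bash
python3 -m jog '[[0,0,1,0],[0,0,2,0],[0,0,3,0],[0,0,3,0],[0,0,1,0],[-2,-1,0,0],[-3,-2,0,0],[-3,-2,0,0],[-3,-2,0,0],[-3,-2,0,0],[-3,-2,0,0],[-1,-1,0,0],[0,0,0,0],[0,0,0,0]]'
cat > look.py <<'E'
from h import *; import sys
def capt(n,tag):
    im=eyes.capture(n)[:,:,::-1].copy(); cv2.imwrite(f"pics/{n}{tag}.png",im); return im
E
python3 - <<'E'
from look import *
capt("top","2"); capt("side","2")
E
```

```text
clock: 10.9
position: [0.431, 0.0066, 0.1243]
tool_rot: [[0.967, 0.253, 0.004], [0.253, -0.967, 0.006], [0.005, -0.005, -1.0]]
ft_force: [1.2, -0.2, 0.6]
gripper_width: 0.995
```

View pics/top2.png

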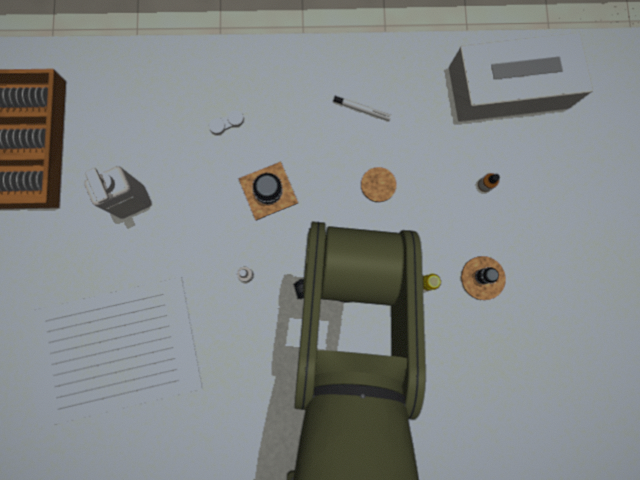

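View pics/side2.png

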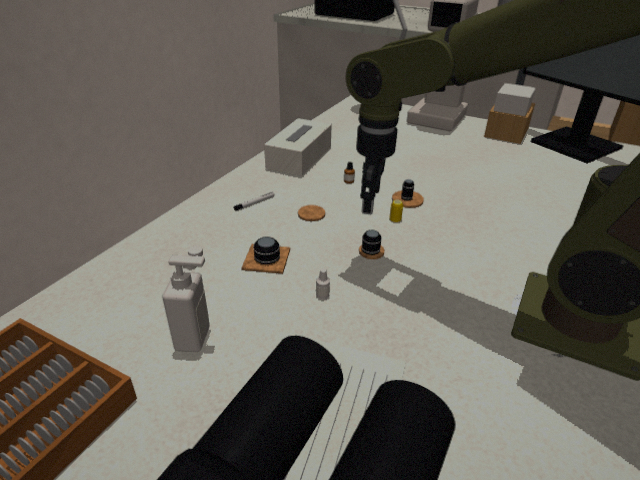

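The large lens stands upright on the tile at top px (267,187), and the middle disc at (379,184) is empty. I'll measure the disc again now that nothing covers it.

```bash
python3 - <<'E'
from h import *
im=cv2.imread("pics/top2.png")
b=[b for b in blobs(cork(im),100) if np.hypot(*(b[2]-(379,184)))<20][0]
print(b[1],cast("top",b[2],.008))
E
python3 -m jog '[[-0.2,-0.7,-1,0],[-0.2,-0.7,-2,0],[0,0,-2,0],[0,0,-2,0],[0,0,-1,0],[0,0,0,0],[0,0,0,0]]'
```

```text
940 [[ 0.62163252 -0.08515274  0.008     ]]
clock: 11.88
position: [0.4277, -0.0079, 0.0397]
tool_rot: [[0.967, 0.256, 0.002], [0.256, -0.967, 0.006], [0.003, -0.005, -1.0]]
ft_force: [-0.2, -1.3, 0.2]
gripper_width: 0.999
```

```bash
python3 -m jog '[[-0.1,-0.1,-1,0],[0,0,-1,0],[0,0,-0.6,0],[0,0,0,0],[0,0,0,0]]'; python3 -m jog '[[0,0,0,0],[0,0,0,0],[0,0,0,0],[0,0,0,0],[0,0,0,0],[0,0,0,0],[0,0,0,0],[0,0,0,0]]' 3
```

```text
clock: 12.5
position: [0.4276, -0.009, 0.0131]
tool_rot: [[0.967, 0.256, 0.004], [0.256, -0.967, 0.005], [0.005, -0.004, -1.0]]
ft_force: [-0.2, 0.5, -0.2]
gripper_width: 0.991
clock: 13.5
position: [0.4284, -0.0091, 0.014]
tool_rot: [[0.967, 0.256, 0.006], [0.256, -0.967, 0.005], [0.007, -0.003, -1.0]]
ft_force: [-0.4, 0.3, -0.4]
gripper_width: 0.473
```

```bash
python3 -m jog '[[0,0,1,0],[0,0,2,0],[0,0,2,0],[0,0,2,0],[0,0,1,0],[1.5,-0.6,0,0],[3,-1.2,0,0],[3,-1.2,0,0],[3,-1.2,0,0],[3,-1.2,0,0],[3,-1.2,0,0],[1.5,-0.6,0,0],[0.8,-0.3,0,0],[0,0,0,0],[0,0,0,0],[0,0,0,0]]'
```

```text
clock: 15.5
position: [0.6188, -0.0855, 0.0972]
tool_rot: [[0.966, 0.257, 0.002], [0.257, -0.966, 0.006], [0.003, -0.006, -1.0]]
ft_force: [0.5, 1.7, -0.8]
gripper_width: 0.475
```

```bash
python3 -m jog '[[0.3,0,-1,0],[0.1,0,-2,0],[0,0,-2,0],[0,0,-1.5,0],[0,0,-0.8,0],[0,0,-0.4,0],[0,0,0,0],[0,0,0,0],[0,0,0,0]]'
```

```text
clock: 16.62
position: [0.6219, -0.085, 0.015]
tool_rot: [[0.966, 0.257, -0.0], [0.257, -0.966, 0.007], [0.001, -0.007, -1.0]]
ft_force: [-0.1, 0.5, -1.1]
gripper_width: 0.474
```

```bash
python3 -m jog '[[0.1,0,-0.15,0],[0,0,0,0],[0,0,0,0]]'; python3 -m jog '[[0,0,0,0],[0,0,0,0],[0,0,0,0],[0,0,0,0],[0,0,0,0],[0,0,1,0],[0,0,2,0],[0,0,3,0],[0,0,2,0],[0,0,1,0],[0,0,0,0]]' 8.5
```

```text
clock: 17.0
position: [0.623, -0.0851, 0.0141]
tool_rot: [[0.966, 0.257, -0.0], [0.257, -0.966, 0.006], [0.001, -0.006, -1.0]]
ft_force: [-0.7, -0.3, -0.2]
gripper_width: 0.474
clock: 18.38
position: [0.624, -0.0853, 0.1121]
tool_rot: [[0.966, 0.257, 0.004], [0.257, -0.966, 0.006], [0.005, -0.004, -1.0]]
ft_force: [-0.0, -0.8, -0.7]
gripper_width: 0.997
```

```bash
python3 -m jog '[[-1.5,-1.5,0,0],[-3,-3,0,0],[-3,-3,0,0],[-3,-3,0,0],[-3,-3,0,0],[-3,-3,0,0],[-1.3,-1.3,0,0],[-0.8,-0.8,0,0],[0,0,0,0],[0,0,0,0],[0,0,0,0]]'
python3 - <<'E'
from look import *
im=capt("top","3"); capt("side","3")
b=[b for b in blobs(cork(im),100) if np.hypot(*(b[2]-(344,286)))<20]
print([(q[1],cast("top",q[2],.008)) for q in b])
E
```

```text
clock: 19.75
position: [0.4193, -0.2755, 0.1002]
tool_rot: [[0.966, 0.256, -0.015], [0.257, -0.966, 0.014], [-0.011, -0.017, -1.0]]
ft_force: [-0.1, 0.3, -0.5]
gripper_width: 0.997
[(np.int32(695), array([[ 0.42492768, -0.0113771 ,  0.008     ]]))]
```

View pics/top3.png

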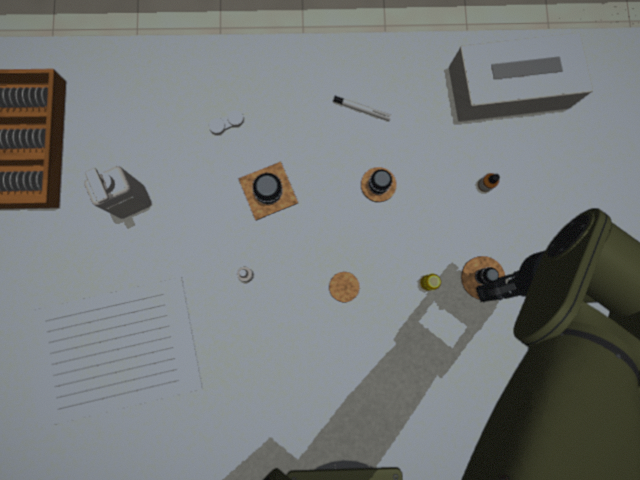

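View pics/side3.png

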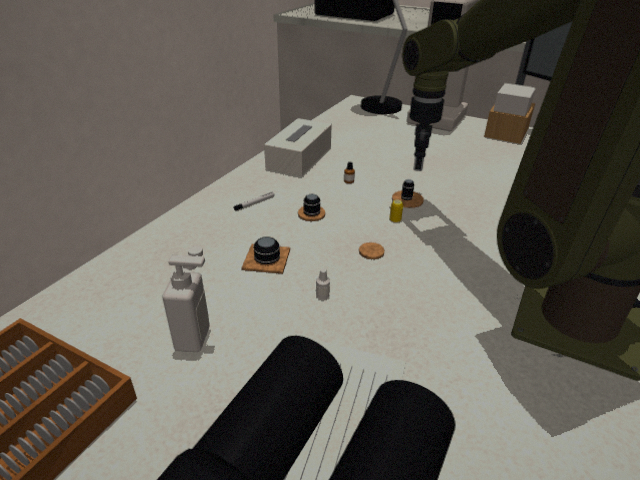

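The medium lens is upright and centred on the middle disc at (380,182), and the small disc at (344,287) is empty. Now the small lens.

```bash
python3 -m jog '[[0.9,0.1,0,0],[0.9,0.2,0,0],[0,0,0,0],[0,0,0,0]]'
```

```text
clock: 20.35
position: [0.4398, -0.2718, 0.1005]
tool_rot: [[0.966, 0.258, -0.014], [0.259, -0.966, 0.014], [-0.01, -0.017, -1.0]]
ft_force: [-0.4, -0.1, -0.5]
gripper_width: 0.992
```

```bash
python3 -m jog '[[-0.2,-0.1,-1,0],[0,0,-2,0],[0,0,-2,0],[0,0,-2,0],[0,0,-1,0],[0,0,-0.4,0],[0,0,0,0],[0,0,0,0]]'
```

```text
clock: 21.35
position: [0.436, -0.2733, 0.0125]
tool_rot: [[0.966, 0.257, -0.015], [0.257, -0.966, 0.013], [-0.011, -0.017, -1.0]]
ft_force: [-0.6, 0.6, 0.1]
gripper_width: 0.997
```

```bash
python3 -m jog '[[0,0,0,0],[0,0,0,0],[0,0,0,0],[0,0,0,0],[0,0,0,0],[0,0,0,0],[0,0,0,0],[0,0,0,0],[0,0,0,0],[0,0,0,0]]' 2
python3 - <<'E'
from look import *
im=capt("side","4"); cv2.imwrite("pics/s4.png",cv2.resize(im[130:250,340:500],(800,600)))
E
```

```text
clock: 22.6
position: [0.4372, -0.2741, 0.0142]
tool_rot: [[0.966, 0.257, -0.012], [0.257, -0.966, 0.011], [-0.009, -0.014, -1.0]]
ft_force: [0.0, 0.0, 0.1]
gripper_width: 0.335
```

View pics/s4.png

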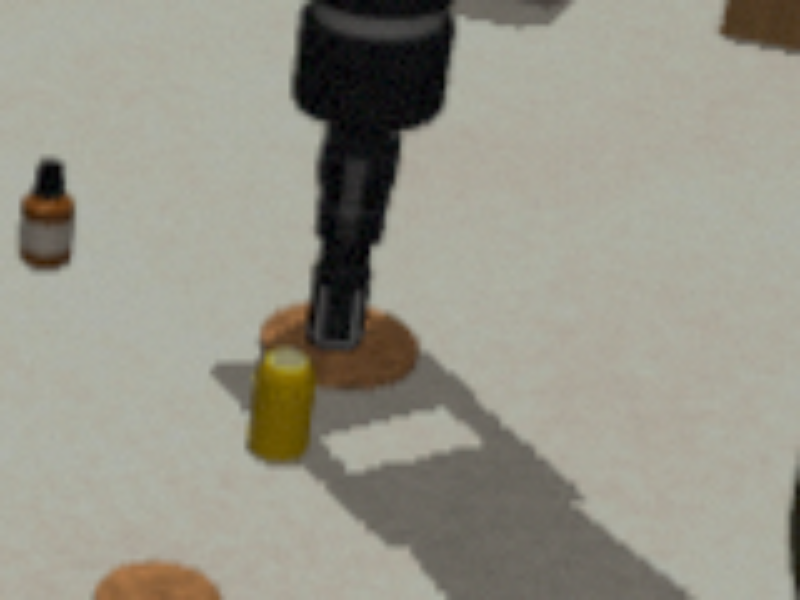

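The opening is 28.6 mm, consistent with the 30 mm lens (the earlier two also read about 1.5 mm low). I'll carry it over the yellow decoy to the small disc.

```bash
python3 -m jog '[[0,0,1,0],[0,0,2.5,0],[0,0,2.5,0],[0,0,2.5,0],[0,0,1.5,0],[0,0,0,0],[0,2,0,0],[-0.2,3,0,0],[-0.2,3,0,0],[-0.2,3,0,0],[-0.2,3,0,0],[-0.2,3,0,0],[-0.2,3,0,0],[0,2.5,0,0],[0,1.5,0,0],[0,0.7,0,0],[0,0,0,0],[0,0,0,0],[0,0,0,0]]'
```

```text
clock: 25.02
position: [0.4108, -0.0074, 0.1035]
tool_rot: [[0.965, 0.259, -0.038], [0.26, -0.965, 0.024], [-0.03, -0.033, -0.999]]
ft_force: [-0.4, -0.0, -1.1]
gripper_width: 0.336
```

```bash
python3 -m jog '[[0.6,-0.2,0,0],[0.7,-0.2,-1,0],[0,0,-2,0],[0,0,-2,0],[0,0,-1.5,0],[0,0,-0.8,0],[0,0,-0.4,0],[0,0,0,0],[0,0,0,0]]'
```

```text
clock: 26.15
position: [0.4274, -0.0137, 0.0234]
tool_rot: [[0.966, 0.256, -0.035], [0.257, -0.966, 0.023], [-0.028, -0.031, -0.999]]
ft_force: [0.1, 1.2, -0.9]
gripper_width: 0.335
```

```bash
python3 -m jog '[[-0.3,0.2,-0.3,0],[0,0,-0.3,0],[0,0,-0.2,0],[0,0,0,0],[0,0,0,0]]'
```

```text
clock: 26.78
position: [0.425, -0.0116, 0.0159]
tool_rot: [[0.966, 0.256, -0.032], [0.257, -0.966, 0.023], [-0.025, -0.03, -0.999]]
ft_force: [0.9, 0.6, -1.2]
gripper_width: 0.336
```

```bash
python3 -m jog '[[0,0,-0.1,0],[0,0,0,0],[0,0,0,0]]'; python3 -m jog '[[0,0,0,0],[0,0,0,0],[0,0,0,0],[0,0,0,0],[0,0,0,0],[0,0,0,0],[0,0,0,0]]' 6.5
python3 - <<'E'
from look import *
im=capt("side","5"); cv2.imwrite("pics/s5.png",cv2.resize(im[180:300,300:460],(800,600)))
E
```

```text
clock: 27.15
position: [0.4251, -0.0117, 0.0149]
tool_rot: [[0.966, 0.256, -0.032], [0.257, -0.966, 0.023], [-0.025, -0.03, -0.999]]
ft_force: [0.2, 0.7, 0.3]
gripper_width: 0.334
clock: 28.02
position: [0.4254, -0.0117, 0.0152]
tool_rot: [[0.966, 0.256, -0.032], [0.257, -0.966, 0.023], [-0.025, -0.03, -0.999]]
ft_force: [0.3, 0.1, 0.0]
gripper_width: 0.762
```

View pics/s5.png

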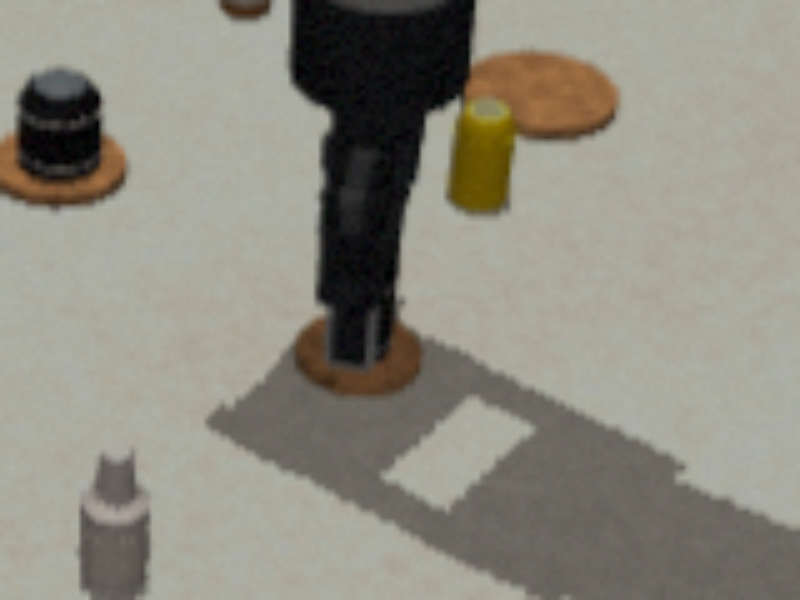

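```bash
python3 -m jog '[[0,0,1,0],[0,0,2.5,0],[0,0,2.5,0],[0,0,2.5,0],[0,0,1,0],[1.5,1.1,0,0],[3,2.2,0,0],[3,2.2,0,0],[3,2.2,0,0],[3,2.2,0,0],[3,2.2,0,0],[1.5,1.1,0,0],[0.6,0.5,0,0],[0,0,0,0],[0,0,0,0],[0,0,0,0]]' 8.5
python3 - <<'E'
from look import *
im=capt("top","6"); im2=capt("side","6")
for q,w in(('large',(484,278)),): print([(b[1],cast("top",b[2],.008)) for b in blobs(cork(im),100) if np.hypot(*(b[2]-w))<20])
for k,w in {'medium':(380,181,8),'small':(345,283,8)}.items():
    for a,c in glass(im,w): print(k,a,c,cast("top",c,.008+H[k])[0])
E
```

```text
clock: 30.08
position: [0.6155, 0.1356, 0.1026]
tool_rot: [[0.966, 0.256, -0.045], [0.257, -0.966, 0.022], [-0.038, -0.033, -0.999]]
ft_force: [-0.4, 0.1, -0.5]
gripper_width: 0.992
[(np.int32(1493), array([[ 0.43534701, -0.27552234,  0.008     ]]))]
medium 192 [381.7 178. ] [ 0.62109301 -0.08457918  0.054     ]
small 124 [346.1 284.5] [ 0.42603334 -0.01111053  0.06      ]
small 32 [339.3 288.1] [0.41996261 0.00117401 0.06      ]
```

View pics/top6.png

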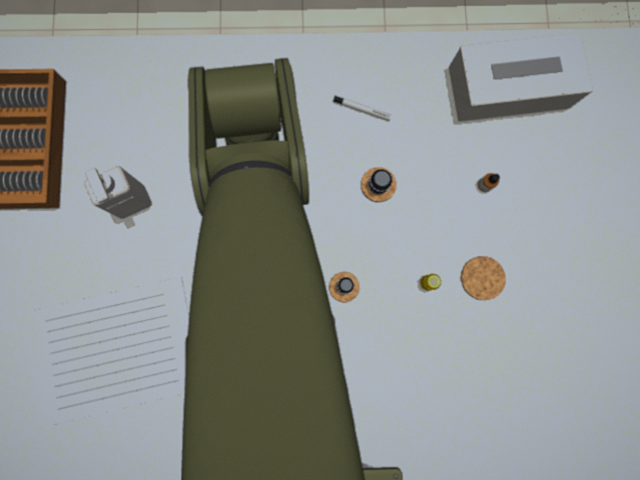

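View pics/side6.png

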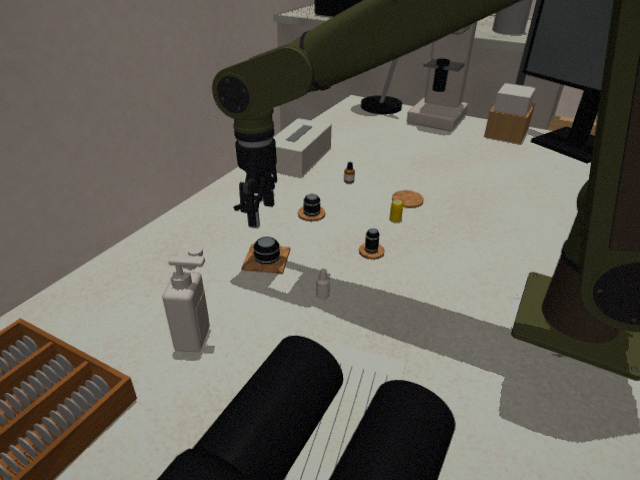

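The medium and small lenses sit within 2 mm of their disc centres. The large disc at (483,278) is empty, and the large lens is still upright on the tile. Next I fetch it.

```bash
python3 - <<'E'
from h import *
im=cv2.imread("pics/top3.png")
for a,c in glass(im,(267,186,8)): print(a,c,cast("top",c,.05)[0])
E
python3 -m jog '[[-0.1,-0.3,0,0],[-0.1,-0.3,-1,0],[0,0,-2,0],[0,0,-2,0],[0,0,-1,0],[0,0,0,0],[0,0,0,0],[0,0,0,0]]'
```

```text
331 [266.3 185.2] [0.6127275  0.12914669 0.05      ]
clock: 31.18
position: [0.6123, 0.1285, 0.0376]
tool_rot: [[0.966, 0.255, -0.046], [0.256, -0.966, 0.022], [-0.039, -0.033, -0.999]]
ft_force: [0.1, -0.2, 0.2]
gripper_width: 0.995
```

```bash
python3 -m jog '[[0,0,-1,0],[0,0,-0.8,0],[0,0,-0.4,0],[0,0,0,0],[0,0,0,0]]'; python3 -m jog '[[0,0,0,0],[0,0,0,0],[0,0,0,0],[0,0,0,0],[0,0,0,0],[0,0,0,0],[0,0,0,0]]' 4.5
```

```text
clock: 31.8
position: [0.6129, 0.1286, 0.015]
tool_rot: [[0.966, 0.255, -0.044], [0.256, -0.966, 0.022], [-0.037, -0.033, -0.999]]
ft_force: [0.4, -0.2, 0.5]
gripper_width: 0.994
clock: 32.67
position: [0.6136, 0.1287, 0.0161]
tool_rot: [[0.966, 0.255, -0.043], [0.256, -0.966, 0.022], [-0.036, -0.033, -0.999]]
ft_force: [0.0, 0.1, -0.7]
gripper_width: 0.633
```

The grip is 3 mm higher than last time, near the cone, so I'll regrasp lower.

```bash
python3 -m jog '[[0,0,0,0],[0,0,0,0],[0,0,0,0],[0,0,-0.3,0],[0,0,-0.2,0],[0,0,0,0],[0,0,0,0]]' 8; python3 -m jog '[[0,0,0,0],[0,0,0,0],[0,0,0,0],[0,0,0,0],[0,0,0,0],[0,0,0,0],[0,0,0,0],[0,0,0,0]]' 4.5
```

```text
clock: 33.55
position: [0.6135, 0.1287, 0.0107]
tool_rot: [[0.966, 0.255, -0.043], [0.256, -0.966, 0.022], [-0.036, -0.033, -0.999]]
ft_force: [-0.2, -0.3, -0.5]
gripper_width: 0.937
clock: 34.55
position: [0.6141, 0.1288, 0.0114]
tool_rot: [[0.966, 0.255, -0.042], [0.256, -0.966, 0.023], [-0.035, -0.033, -0.999]]
ft_force: [0.9, 0.1, 0.2]
gripper_width: 0.641
```

```bash
python3 -m jog '[[0,0,1,0],[0,0,2.5,0],[0,0,2.5,0],[0,0,2.5,0],[0,0,2,0],[0,0,1,0],[-0.8,-1.8,0,0],[-1.3,-3,0,0],[-1.3,-3,0,0],[-1.3,-3,0,0],[-1.3,-3,0,0],[-1.3,-3,0,0],[-1.3,-3,0,0],[-1.3,-3,0,0],[-1.3,-3,0,0],[-1.3,-3,0,0],[-1.3,-3,0,0],[-0.8,-1.8,0,0],[0,0,0,0],[0,0,0,0]]'
```

```text
clock: 37.05
position: [0.4409, -0.2234, 0.1135]
tool_rot: [[0.966, 0.248, -0.074], [0.251, -0.968, 0.028], [-0.065, -0.046, -0.997]]
ft_force: [0.1, 0.7, -0.6]
gripper_width: 0.637
```

```bash
python3 -m jog '[[-0.1,-1.5,0,0],[-0.1,-2,0,0],[-0.1,-1.2,0,0],[0,-0.4,0,0],[0,0,0,0],[0,0,0,0],[0,0,-1.5,0],[0,0,-2,0],[0,0,-2,0],[0,0,-1,0],[0,0,0,0],[0,0,0,0]]'
```

```text
clock: 38.55
position: [0.4375, -0.2749, 0.0434]
tool_rot: [[0.965, 0.252, -0.076], [0.255, -0.966, 0.029], [-0.066, -0.048, -0.997]]
ft_force: [-0.0, -0.1, -0.4]
gripper_width: 0.638
```

```bash
python3 -m jog '[[0,0,-1,0],[0,0,-0.9,0],[0,0,-0.6,0],[0,0,-0.3,0],[0,0,0,0],[0,0,0,0]]'
python3 - <<'E'
from look import *
im=capt("side","7"); cv2.imwrite("pics/s7.png",cv2.resize(im[130:250,340:500],(800,600)))
E
```

```text
clock: 39.3
position: [0.4384, -0.2756, 0.0148]
tool_rot: [[0.965, 0.252, -0.074], [0.255, -0.967, 0.028], [-0.064, -0.046, -0.997]]
ft_force: [-0.4, 0.7, -1.6]
gripper_width: 0.635
```

View pics/s7.png

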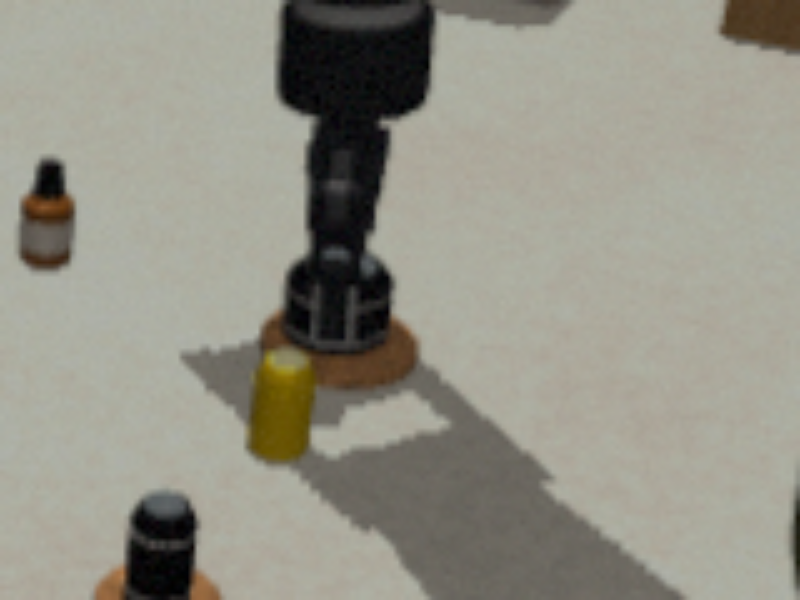

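The large lens is nearly upright and just above the centre of the large disc. I'll lower it about 3 mm and release.

```bash
python3 -m jog '[[-0.1,0,-0.15,0],[0,0,-0.1,0],[0,0,0,0],[0,0,0,0]]'; python3 -m jog '[[0,0,0,0],[0,0,0,0],[0,0,0,0],[0,0,0,0],[0,0,0,0],[0,0,0,0],[0,0,0,0]]' 8.3
```

```text
clock: 39.85
position: [0.4376, -0.2758, 0.0128]
tool_rot: [[0.965, 0.252, -0.073], [0.255, -0.967, 0.027], [-0.064, -0.045, -0.997]]
ft_force: [-0.1, 0.5, -0.4]
gripper_width: 0.638
clock: 40.72
position: [0.438, -0.2761, 0.0133]
tool_rot: [[0.965, 0.252, -0.072], [0.255, -0.967, 0.026], [-0.063, -0.044, -0.997]]
ft_force: [-0.4, -1.4, -0.6]
gripper_width: 0.972
```

Rise and retreat to the right, clear of everything.

```bash
python3 -m jog '[[0,0,1,0],[0,0,2.5,0],[0,0,3,0],[0,0,3,0],[0,0,2,0],[0,0,2,0],[0,-2,0,0],[-0.5,-4,0,0],[-0.5,-4,0,0],[-0.5,-4,0,0],[-0.5,-4,0,0],[-0.5,-4,0,0],[-0.5,-2,0,0],[0,0,0,0],[0,0,0,0],[0,0,0,0],[0,0,0,0]]'
python3 - <<'E'
from look import *
im=capt("top","8"); im2=capt("side","8")
D={'medium':(.6217,-.0852),'small':(.4249,-.0114),'large':(.4353,-.2755)}
for k,w in {'medium':(380,181,8),'small':(345,283,8),'large':(487,275,10)}.items():
    for a,c in glass(im,w): p=cast("top",c,.008+H[k])[0]; print(k,a,c,p,"off mm",1e3*np.hypot(*(p[:2]-D[k])))
a=[cv2.resize(im2[y-24:y+24,x-24:x+24],(260,260),interpolation=0) for x,y in((311,206),(372,243),(408,192))]
b=[cv2.resize(im[y-32:y+32,x-32:x+32],(260,260),interpolation=0) for x,y in((380,183),(344,286),(483,277))]
cv2.imwrite("pics/c8.png",np.vstack([np.hstack(b),np.hstack(a)]))
E
```

```text
clock: 42.85
position: [0.4031, -0.5248, 0.1503]
tool_rot: [[0.964, 0.254, -0.074], [0.257, -0.966, 0.03], [-0.064, -0.048, -0.997]]
ft_force: [-0.2, 0.3, -0.3]
gripper_width: 0.969
medium 187 [381.8 178. ] [ 0.62108927 -0.0847646   0.054     ] off mm 0.7500435164832164
small 103 [346.  284.6] [ 0.42586084 -0.01092668  0.06      ] off mm 1.0710972585189105
large 345 [491.2 274.8] [ 0.4380174  -0.27489199  0.05      ] off mm 2.7845860685148485
```

View pics/c8.png

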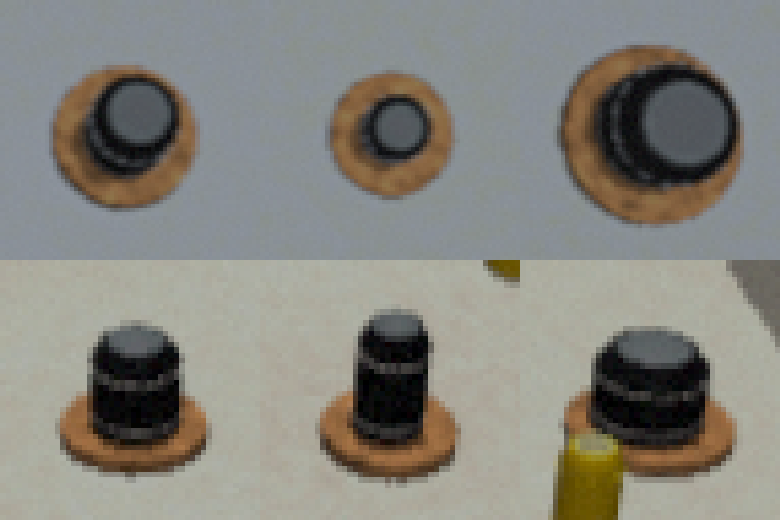

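View pics/side8.png

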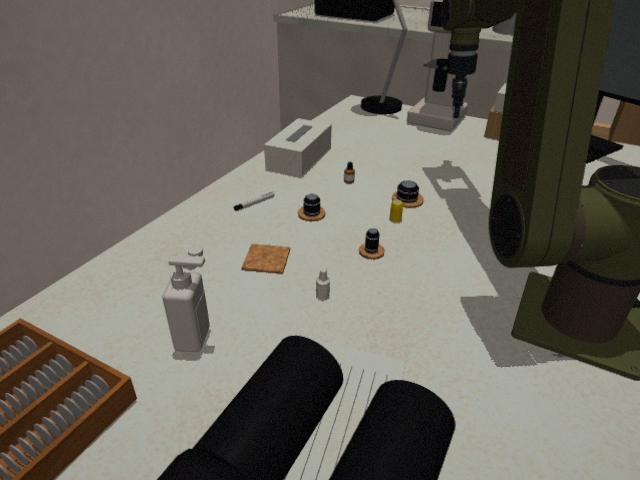

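Each lens stands upright on its own disc, at (311,206), (372,243) and (408,192) in the side view. The bottles are where they started, and the arm is clear.

```bash
python3 -c "
from bench import job
print(job.hand_in())"
```

```text
the job is handed in; nothing more can be done
None
```

All three lenses now stand upright on the discs of their own size, and the job is handed in; no verdict was reported. I parked the large lens on the tile and let go of it there. Then I moved the medium lens to the middle disc, the small lens to the small disc, and the large lens from the tile to the large disc.

- **Final position:** from the top view, the lens axes are about 0.8 mm (medium), 1.1 mm (small) and 2.8 mm (large) from their disc centres, against a limit of 15 mm. The camera calibration is good to about 2 mm.
- **Surroundings:** by eye in the last side picture, the drop bottles and the pump bottle stand where they were. The arm was clear of everything, and the clock read about 43 s.
- **What drifted:** the tool slowly tilted to about 4.5° over the moves. I saw no effect on how the lenses stand.
- **What disagreed:** the jaw opening read about 1.5 mm below the true lens width each time.

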